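# Change the paper roll of the counter's receipt printer

### The arm

A 6-joint arm with a two-finger parallel gripper is mounted at the origin on a cart in front of the work surface, level with it; the furniture and walls round the work are solid. World frame = base frame: x ahead of the robot, y to its left, z up, the work surface at z = 0. Lengths are in m, angles in rad, forces in N, time in s.
With the tool pointing down it reaches from about 0.225 to 0.875 m from the base axis. Payload 3.4 kg.
Tool frame: the origin (TCP) lies between the finger pads; the fingertips stand 8 mm ahead of it and the grasp point (between the pads) lies 11 mm behind it; z points along the fingers, y is the line along which they close (so a half turn about z gives the same grasp; the last joint's range is limited). The gripper opens to 85 mm and grips with 20 to 120 N. Pads are 22 mm wide; open, the fingers measure 114 mm over their backs; the gripper's body (76 mm by 85 mm) begins 54 mm behind the grasp point. The pads swing forward as they close: fully open they stand 13 mm farther back than shut.
Start: joints at [-0.121, 0.276, 1.505, -0, 1.361, -0.121], TCP at [0.575, -0, 0.214] pointing down, gripper open.
Joint ranges: [-2.89, 2.89], [-0.75, 2.08], [0.22, 2.7], [-1.18, 4.32], [0.11, 2.71], [-2.7, 2.7]. Speed limits (rad/s): [2.57, 2.57, 3.14, 3.14, 3.14, 3.14].

### API

Orientations are given as a unit quaternion [w, x, y, z].
In Python, from rig import manip gives the robot as it stands.
- The arm moves only by the tool move_arm, never from a script. Its argument "deltas" is a list that holds one entry, the list of rows, each a list of 5 numbers: the shift along the tool's x, y, z normalised to -1 to 1, where 1 is 80 cm, then the turn about the tool's z normalised to -1 to 1, where 1 is 120 degrees, then the closure, from -1 (fully open) to 1 (shut). In form: [[[tx, ty, tz, twist, grip], ...]]. A call has 1 to 12 rows; each row is the pose to reach, as a shift and turn from the pose commanded when the call began, along the tool's axes at that moment; what a row does not reach only later rows make up. A row lasts 1/10 s, in which the tool goes at most 50 mm and 8.59 degrees, less where a joint would pass 70% of its speed; a pose out of reach is approached as far as the arm can. A call with a number of a shift or a turn outside -1 to 1 is refused whole. A call with a gripper value outside its range is refused whole. The fingers move at their own pace and stop on an object; "squeeze" is the grip in N (left out, the last holds). Time passes only in rows, so rows that repeat a pose let the fingers close. It gives the time, the measured TCP pose, the force, the opening and the grip force at its end, in the units of the state.
- manip.get_state(): the state, without advancing time (a new reading comes with each control period).
- manip.get_image(name): name is "scene" or "side" or "wrist"; returns the picture (400x640x3 uint8, red, green, blue); there is no depth.
- manip.camera_params(name): a dict with "fx", "fy", "cx", "cy" (pixels), "dist" ([k1, k2, p1, p2, k3] as OpenCV has them; the pictures are not rectified), "R" (3x3) and "t" (3): a world point X has camera coordinates R X + t; the wrist camera has in their place "tool_from_camera" (4x4, takes a point from camera to tool coordinates, whose origin is the TCP and whose axes are the flange's). Camera axes: x right, y down, z forward; pixel columns grow to the right and rows downward; lengths in m; the calibration is good to about 2 mm. A picture is of the moment at which its call begins: read the wrist's pose just before it. camera_params takes no time and is no camera call.
- manip.sign_off(): hands the job in; it is judged then, once.
The state is a dict: "clock": time; "qpos": joint angles; "qd": joint speeds; "effort": joint torques, N m; "position": TCP position; "ee_rot": TCP orientation; "contact_force": force on the tool from outside, world axes, zero at the start; "moment": the same for the moment, N m; "width": finger opening in m; "gripper_force": force on a finger pad.
Only numpy, scipy, OpenCV 4.12 (cv2) and the standard library are available. Lean on these libraries where they do the work, as an engineer would, in place of code of your own. Each camera call takes 0.05 s, during which the arm holds its last target. There are 200 camera calls.

### The job

The receipt printer is out of paper. Take the shaker off its cover and stand it on the counter next to the other shaker, press the big button on the printer's front so that the cover springs open, and drop the empty cardboard core from the paper well into the round metal waste bin. Then lay the paper roll that is narrow enough for the well into it, and push the cover down until it clicks shut; leave the other shaker, the wide roll and the bin standing where they are.

Things in the scene. Friction and masses are not known exactly. Their poses are not given: they have to be found in the camera images.
- printer: dark grey receipt printer, fixed: 200 mm long (x), 116 wide (y), 90 high when shut. Origin on the counter; own x axis points from its front (button) to its rear (hinge), y to its left, z up. It spans x -105 to +95 mm, y +-58 mm from the origin. Front block (x -105 to -54 mm) 58 mm high. Under the cover: the paper well between side cheeks and end walls whose tops are 46 mm above the counter
- well (a point): middle of the well's flat floor, 14 mm behind the printer's origin and 18 mm above the counter. The well is 96 mm long (printer x) and 63 mm wide (printer y, between the cheeks, the top edges of which slope inward as a lead-in). A roll or core lies in it with its axis along printer y
- cover (a joint): opening angle of the dark grey cover (rad): 0 = shut and latched, 1.85 = fully open, leaning back beyond upright. A soft spring (0.1 to 0.2 N m) swings it open within 2 s when unlatched, and opens it again unless its front edge is pushed down (6 to 10 N) until the latch snaps in; then it stays shut by itself
- cover_hinge (a point): middle of the cover's hinge line, which runs along printer y at the rear: 80 mm behind the printer's origin, 52 mm above the counter
- cover_front (a point): middle of the cover's front edge on its outer (upper) face: 130 mm in front of the hinge line and 38 mm above it when the cover is shut; turns with the cover. The outer face is flat, 134 x 116 mm
- release (a joint): travel of the release button (m): 0 = up, 0.007 = fully down. The latch lets go 3 to 5 mm down, at 2 to 3 N; a spring brings the button back up
- button_top (a point): middle of the top face of the grey push button on the printer's front block; face 26 mm (printer x) by 40 mm (y), top 68 mm above the counter, 10 mm above the block round it; pressed straight down. Its middle is 30 mm in front of the cover's lip
- shaker_center (a point): centre (half-way up) of the shaker that stands on the printer's cover; round glass shaker with a metal cap, 44 mm across, 90 mm high (straight body to 66 mm, cap 34 mm across); z axis up
- twin_center (a point): centre of the other shaker of the same size, 44 mm across, 90 mm high, standing on the counter
- core_center (a point): centre of the empty cardboard core, a tube 24 mm across and 55 mm long lying on the floor of the printer's well (hidden under the cover at first); its own y axis is the tube's axis
- roll_narrow_center (a point): centre of the narrow fresh paper roll, 64 mm across and 57 mm wide, 170 g, lying on its round side on the counter; its own y axis is the roll's axis, so that its flat ends face +y and -y
- roll_wide_center (a point): centre of the wide paper roll, 64 mm across and 80 mm wide, lying on the counter; does not fit the printer; own y axis is its axis
- bin: round metal waste bin standing on the counter, open at the top: rim 136 mm across, 115 mm high, 3 mm wall, narrower at the foot; origin at the centre of its underside, z up

How it is judged:
On the way, in this order (a step that is already met when the one before it is completed fails the run):
1. the shaker from the cover stands upright on the counter next to the other shaker (horizontal distance between shaker_center and twin_center below 0.15 m and height (world z) of shaker_center below 0.052 m and angle between shaker_center's own z axis and vertical below 0.15 rad and value of joint cover below 0.05 rad), for 0.2 s.
2. the cover has sprung open (value of joint cover above 1.5 rad), for 0.2 s.
3. the empty core is in the waste bin (horizontal distance between core_center and bin below 0.06 m and z of core_center in the frame of bin below 0.09 m), for 0.2 s.
4. the narrow roll lies on the floor of the well, the cover still open (z of roll_narrow_center in the frame of well between 0.027 and 0.037 m and horizontal distance between roll_narrow_center and well below 0.022 m and angle between the y axis of roll_narrow_center and the y axis of well, either way round below 0.15 rad and value of joint cover above 1 rad), for 0.2 s.
At the end, for the whole second after the job is handed in: cover shut and latched (under 0.03 rad), button up; narrow roll on the well's floor, within 22 mm of its middle, axis across the printer; core inside the upright bin; shaker upright on the counter within 150 mm (centres) of the other, which also stands (all of step 3 and value of joint cover below 0.03 rad and value of joint release below 0.002 m and z of roll_narrow_center in the frame of well between 0.027 and 0.037 m and horizontal distance between roll_narrow_center and well below 0.022 m and angle between the y axis of roll_narrow_center and the y axis of well, either way round below 0.15 rad and angle between bin's own z axis and vertical below 0.1 rad and horizontal distance between shaker_center and twin_center below 0.15 m and height (world z) of shaker_center below 0.052 m and angle between each of shaker_center, twin_center's own z axis and vertical below 0.15 rad and velocity of joint cover below 0.1 rad/s); the robot touches nothing.
It fails at once if a shaker is knocked over (angle between shaker_center's own z axis and vertical above 1 rad or angle between twin_center's own z axis and vertical above 0.6 rad).
It fails at once if the other shaker is pushed more than 40 mm from its place (distance of twin_center from where it was at the start of the episode above 0.04 m).
It fails at once if the wide roll is moved more than 40 mm (distance of roll_wide_center from where it was at the start of the episode above 0.04 m).
It fails at once if the bin is pushed more than 50 mm or tipped (distance of bin from where it was at the start of the episode above 0.05 m or angle between bin's own z axis and vertical above 0.5 rad).
It also fails if it takes over 72 s, if anything falls off the work surface, if the arm or the gripper's body presses on something with over 40 N, if the wrist force passes 120 N, or if a joint passes its speed limit or range.

## Working session

There is one attempt and no reset: what is moved stays moved. The work goes in short steps, Python scripts to look and compute and a tool call to move; the robot and the scene stay as the last step left them, time stands still between calls to the robot, and variables do not carry over. Pictures are saved under pics/ and viewed, at most 10 in all, crops included, and the job is handed in when it is done.

Besides the shell and the picture viewer there is one more tool, called after ">>>" as name(argument=value, ...), one argument or row to a line, values as JSON. move_arm: Moves the arm, as the interface text tells. Scaled input: -1 to 1 covers 80 cm each way for a shift and 120 degrees each way for a turn. Its arguments: {"type":"object","properties":{"deltas":{"type":"array","items":{"type":"array","items":{"type":"array","items":{"type":"number","minimum":-1,"maximum":1}}}},"squeeze":{"type":"number"}},"required":["deltas"]}

```bash
ls; mkdir -p pics
python3 - <<'E'
from rig import manip
import cv2,numpy as np
s=manip.get_state();print({k:np.round(v,3).tolist() for k,v in s.items()})
for n in ["scene","side"]:
    cv2.imwrite(f"pics/{n}0.png",manip.get_image(n)[:,:,::-1])
    print(n,{k:np.round(v,4).tolist() for k,v in manip.camera_params(n).items()})
print(manip.camera_params("wrist"))
E
```

```text
pics
{'clock': 0.0, 'qpos': [-0.121, 0.277, 1.506, 0.0, 1.361, -0.121], 'qd': [0.002, 0.001, 0.0, -0.001, 0.0, -0.0], 'effort': [0.001, -41.677, -24.581, -0.0, 0.011, 0.0], 'position': [0.574, 0.0, 0.213], 'ee_rot': [-0.001, 0.707, 0.707, -0.001], 'contact_force': [0.182, -1.128, 1.317], 'moment': [-0.004, 0.001, -0.003], 'gripper_force': 0.0, 'width': 0.085}
scene {'fx': 482.6751, 'fy': 482.6751, 'cx': 320.6802, 'cy': 203.8397, 'dist': [-0.0179, 0.0, 0.0, 0.0, 0.0], 'R': [[0.525, 0.8511, -0.0033], [0.3653, -0.2289, -0.9023], [-0.7687, 0.4725, -0.4311]], 't': [-0.2481, -0.0757, 1.7276]}
side {'fx': 407.6068, 'fy': 407.6068, 'cx': 314.619, 'cy': 196.5878, 'dist': [-0.0555, 0.0, 0.0, 0.0, 0.0], 'R': [[0.897, -0.442, 0.006], [-0.1635, -0.3443, -0.9245], [0.4107, 0.8283, -0.3811]], 't': [-0.4321, 0.1903, 1.1784]}
{'fx': 279.05295272937644, 'fy': 279.05295272937644, 'cx': 320.6577161031816, 'cy': 205.31593815129096, 'dist': array([-0.02861307,  0.        ,  0.        ,  0.        ,  0.        ]), 'tool_from_camera': array([[ 5.67943967e-04, -9.54555036e-01, -2.98034159e-01,
         7.61028712e-02],
       [ 9.99999837e-01,  5.25199278e-04,  2.23505450e-04,
        -1.40962591e-04],
       [-5.68209282e-05, -2.98034237e-01,  9.54555179e-01,
        -1.58803369e-01],
       [ 0.00000000e+00,  0.00000000e+00,  0.00000000e+00,
         1.00000000e+00]])}
```

View pics/scene0.png

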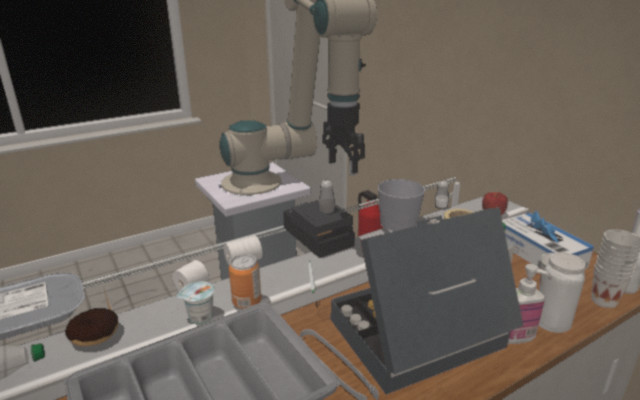

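View pics/side0.png

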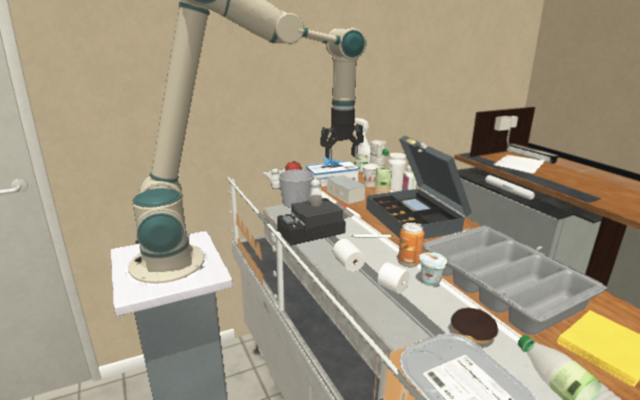

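The scene view shows the printer with the shaker on its cover at about (327,197), the bin at (400,205), a shaker-like object at (442,192), and two rolls at (190,273) and (243,250). The side view shows the same rolls at (393,277) and (348,254), the printer at (312,220), and the bin at (296,188). I'll zoom in next.

Run:
```python
import cv2,numpy as np
a=cv2.imread("pics/scene0.png")[160:290,165:475]; b=cv2.imread("pics/side0.png")[150:300,255:435]
a=cv2.resize(a,(800,335),interpolation=cv2.INTER_CUBIC)
b=cv2.resize(b,None,fx=4,fy=4,interpolation=cv2.INTER_CUBIC)
cv2.imwrite("pics/za.png",a);cv2.imwrite("pics/zb.png",b[:600])
from rig import manip
cv2.imwrite("pics/wr0.png",manip.get_image("wrist")[:,:,::-1])
```

```text
(no output)
```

View pics/za.png

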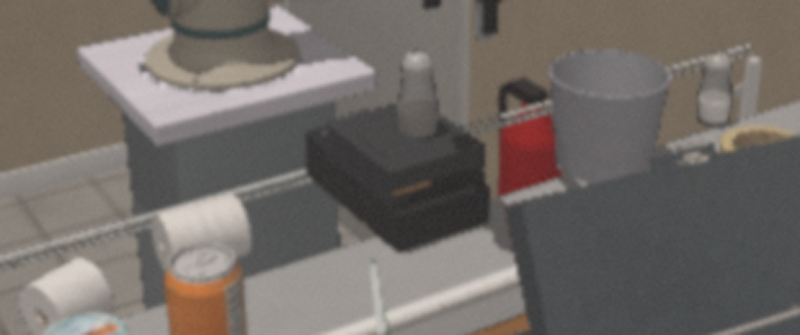

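View pics/zb.png

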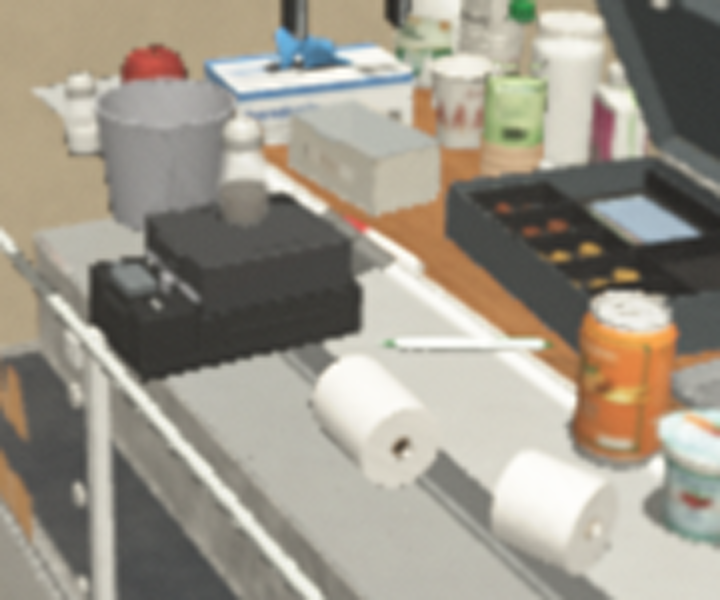

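View pics/wr0.png

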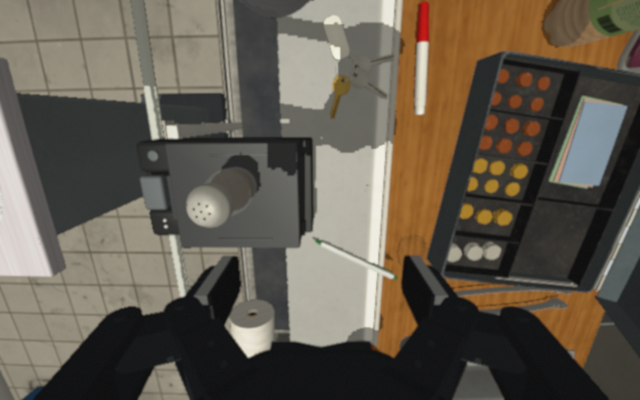

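Za and zb show the twin at scene (442,194) and side (275,178), with the bin between it and the printer. The roll further from the printer looks shorter, so it should be the narrow one. In the wrist view the button is at (156,192), the shaker cap at (207,206), and the printer's axis points roughly along +x.

```bash
cat > h.py <<'E'
from rig import manip
import cv2,numpy as np
from scipy.spatial.transform import Rotation as Ro
def cam(n,st=None):
    p=manip.camera_params(n);K=np.array([[p['fx'],0,p['cx']],[0,p['fy'],p['cy']],[0,0,1]])
    if n=='wrist':
        st=st or manip.get_state();q=st['ee_rot'];T=np.eye(4)
        T[:3,:3]=Ro.from_quat([q[1],q[2],q[3],q[0]]).as_matrix();T[:3,3]=st['position']
        M=np.linalg.inv(T@p['tool_from_camera']);R,t=M[:3,:3],M[:3,3]
    else: R,t=np.array(p['R']),np.array(p['t'])
    return K,np.array(p['dist']),R,t
def ray(c,uv):
    K,d,R,t=c;x=cv2.undistortPoints(np.array([[uv]],float),K,d)[0,0]
    v=R.T@np.array([x[0],x[1],1]);return -R.T@t,v/np.linalg.norm(v)
def onz(c,uv,z):
    o,v=ray(c,uv);return o+v*(z-o[2])/v[2]
def tri(rs):
    A=sum(np.eye(3)-np.outer(v,v) for o,v in rs);b=sum((np.eye(3)-np.outer(v,v))@o for o,v in rs)
    return np.linalg.solve(A,b)
def proj(c,X):
    K,d,R,t=c;return cv2.projectPoints(np.array(X,float).reshape(-1,3),cv2.Rodrigues(R)[0],t,K,d)[0][:,0]
E
python3 - <<'E'
from h import *
np.set_printoptions(precision=3,suppress=True)
S,D,W=cam('scene'),cam('side'),cam('wrist')
print(manip.get_state()['clock'])
print('shaker top',tri([ray(S,(326.2,182.5)),ray(D,(315.3,180)),ray(W,(207,206))]),onz(W,(207,206),.18),onz(S,(326.2,182.5),.18))
print('twin top',tri([ray(S,(442.9,182.5)),ray(D,(275,169.5))]),'base',onz(S,(441.7,204),0),onz(D,(276,186),0))
print('bin rim',tri([ray(S,(401,189)),ray(D,(297,175.5))]),onz(S,(401,189),.115),onz(D,(297,175.5),.115))
print('button',onz(W,(156,192),.068))
for uv in [(168,140),(299,138),(175,247),(300,247)]: print('cov',onz(W,uv,.09))
print('nar',tri([ray(S,(190,273)),ray(D,(393.3,277.5))]),onz(D,(393.3,277.5),.032))
print('wide',tri([ray(S,(243,250)),ray(D,(348.8,255))]),onz(D,(348.8,255),.032))
# side end faces top/bottom axis
for n,a,b in [('nar',(601/4+255,527/4+150),(505/4+255,490/4+150)),('wide',(403/4+255,447/4+150),(335/4+255,390/4+150))]: print(n,onz(D,a,.032),onz(D,b,.032))
E
```

```text
0.15
shaker top [0.488 0.011 0.173] [0.492 0.015 0.18 ] [0.499 0.001 0.18 ]
twin top [0.506 0.427 0.083] base [0.491 0.45  0.   ] [0.514 0.441 0.   ]
bin rim [0.524 0.24  0.113] [0.525 0.24  0.115] [0.519 0.228 0.115]
button [ 0.387 -0.003  0.068]
cov [0.422 0.056 0.09 ]
cov [0.553 0.058 0.09 ]
cov [ 0.411 -0.061  0.09 ]
cov [ 0.551 -0.061  0.09 ]
nar [ 0.514 -0.389  0.038] [ 0.517 -0.39   0.032]
wide [ 0.472 -0.236  0.033] [ 0.471 -0.241  0.032]
nar [ 0.533 -0.419  0.032] [ 0.503 -0.357  0.032]
wide [ 0.47  -0.281  0.032] [ 0.467 -0.191  0.032]
```

Run:
```python
from h import *
np.set_printoptions(precision=1,suppress=True)
S,D,W=cam('scene'),cam('side'),cam('wrist')
a=np.linspace(0,2*np.pi,40)
def ring(c,r,z): return np.c_[c[0]+r*np.cos(a),c[1]+r*np.sin(a),0*a+z]
def bb(C,X): p=proj(C,X);return np.r_[p.min(0),p.max(0)]
for c in [(.492,.015),(.497,.012)]:
  print(c,'scene body',bb(S,ring(c,.022,.12)),'base',bb(S,ring(c,.022,.09)),'want 318.9..334.8, bottom 212.5','side',bb(D,ring(c,.022,.11)),'want 309.8..322')
  print(' wrist base',bb(W,ring(c,.022,.09)),bb(W,ring(c,.017,.178)),'want cap 186..228,185..226')
print('bin',bb(S,ring((.522,.236),.068,.115)),'want 378.6..424','side',bb(D,ring((.522,.236),.068,.115)),'want 279.8..313.8')
print('twin',bb(S,ring((.506,.437),.022,.02)),'want 435.. 448,bot 208','side',bb(D,ring((.506,.437),.022,.02)),'want 271..280?')
for c in [(.517,-.39)]: print(bb(S,ring(c,.001,.032)),bb(D,ring(c,.001,.032)))
```

```text
(0.492, 0.015) scene body [320.9 197.6 337.2 204.5] base [320.9 207.4 337.1 214.6] want 318.9..334.8, bottom 212.5 side [309.  195.  322.3 200.1] want 309.8..322
 wrist base [219.8 159.  262.2 200.7] [185.2 183.2 231.4 227.4] want cap 186..228,185..226
(0.497, 0.012) scene body [320.9 198.5 337.3 205.5] base [321.  208.3 337.1 215.5] want 318.9..334.8, bottom 212.5 side [310.7 195.1 324.  200.2] want 309.8..322
 wrist base [224.9 162.  267.2 203.4] [192.5 187.3 238.5 231.1] want cap 186..228,185..226
bin [375.6 179.8 423.4 198.9] want 378.6..424 side [278.8 169.1 314.8 181. ] want 279.8..313.8
twin [435.8 198.1 450.  204. ] want 435.. 448,bot 208 side [269.4 180.5 279.7 184. ] want 271..280?
[188.9 277.5 189.7 277.9] [392.8 277.3 393.6 277.8]
```

>>> move_arm(
  deltas=[
    [[0.018, -0.05, 0, 0, -1], [0.018, -0.1, 0, 0, -1], [0.018, -0.1, 0.02, 0, -1], [0.018, -0.1, 0.02, 0, -1]],
  ],
)

```text
clock: 0.55
position: [0.4928, 0.0147, 0.1969]
ee_rot: [-0.001, 0.707, 0.707, -0.001]
contact_force: [0.1, -0.6, 0.2]
width: 0.0858
gripper_force: 0.0
```

>>> move_arm(
  deltas=[
    [[0, -0.003, 0.045, 0, -1], [0, -0.003, 0.086, 0, -1], [0, -0.003, 0.086, 0, -1], [0, -0.003, 0.086, 0, 1], [0, -0.003, 0.086, 0, 1], [0, -0.003, 0.086, 0, 1], [0, -0.003, 0.086, 0, 1], [0, -0.003, 0.086, 0, 1], [0, -0.003, 0.086, 0, 1]],
  ],
  squeeze=35,
)

```text
clock: 1.45
position: [0.4931, 0.0143, 0.1302]
ee_rot: [0.001, 0.707, 0.707, 0.0]
contact_force: [-0.7, 0.8, 3.2]
width: 0.0328
gripper_force: 32.8
```

Run:
```python
from h import *
s=manip.get_state();print(s['width'],s['gripper_force'],s['position'])
w=manip.get_image("wrist")[:,:,::-1];d=manip.get_image("side")[150:250,250:390,::-1];c=manip.get_image("scene")[130:250,270:390,::-1]
big=np.zeros((600,800,3),np.uint8)
big[:320,:]=cv2.resize(w[40:296],(800,320))
big[320:600,:392]=cv2.resize(d,(392,280),interpolation=2);big[320:600,410:690]=cv2.resize(c,(280,280),interpolation=2)
cv2.imwrite("pics/g1.png",big)
```

```text
0.032756677828952016 32.84301594804475 [0.49306135 0.01432162 0.13020897]
```

View pics/g1.png

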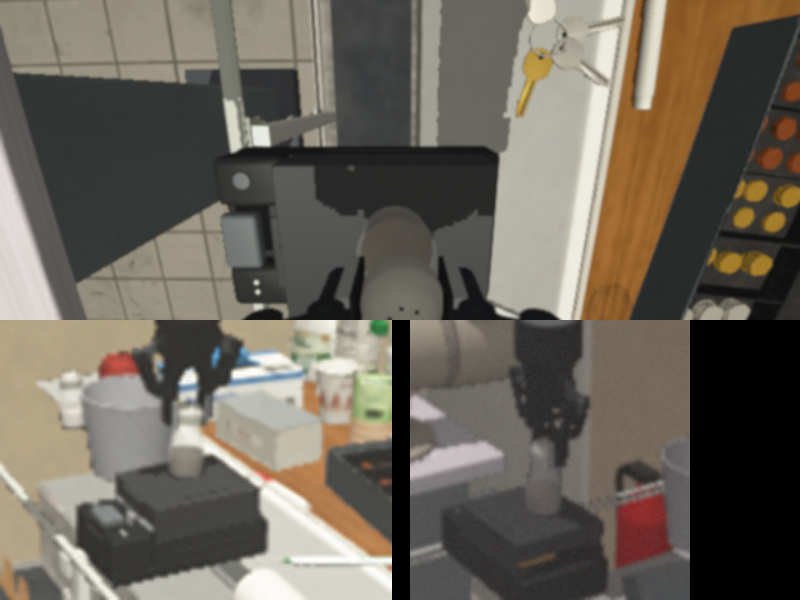

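The wrist view shows the shaker upright between the fingers. The side crop seems to show the fingertips near cap height, so I'll check that by projection.

Run:
```python
from h import *
np.set_printoptions(precision=1,suppress=True)
for n,(ox,oy,k,X,Y) in {'side':(250,150,2.8,0,320),'scene':(270,130,280/120,410,320)}.items():
  p=proj(cam(n),[(.493,.0145,z) for z in (.09,.122,.141,.156,.18)])
  print(n,(p-[ox,oy])*k+[X,Y])
```

```text
side [[184.5 468.6]
 [184.7 443.6]
 [184.9 428.6]
 [185.  416.7]
 [185.1 397.3]]
scene [[547.8 509.3]
 [547.9 484.5]
 [547.9 469.5]
 [548.  457.6]
 [548.1 438.2]]
```

>>> move_arm(
  deltas=[
    [[0, 0, 0, 0, -0.2], [0, 0, 0, 0, -0.2], [0, 0, 0, 0, -0.2], [0, -0.003, 0.006, 0, -0.2], [0, -0.003, 0.012, 0, -0.2], [0, -0.003, 0.012, 0, -0.2]],
  ],
)

```text
clock: 2.2
position: [0.4893, 0.0145, 0.1188]
ee_rot: [-0.001, 0.707, 0.707, -0.001]
contact_force: [0.8, 0.4, -0.7]
width: 0.0512
gripper_force: 0.0
```

>>> move_arm(
  deltas=[
    [[0, 0, 0, 0, 1], [0, 0, 0, 0, 1], [0, 0, 0, 0, 1], [0, 0, 0, 0, 1]],
  ],
  squeeze=35,
)

```text
clock: 2.6
position: [0.4903, 0.0144, 0.1199]
ee_rot: [0.0, 0.707, 0.707, 0.0]
contact_force: [0.1, 0.1, 0.0]
width: 0.0347
gripper_force: 34.5
```

>>> move_arm(
  deltas=[
    [[0, 0, -0.04, 0, 1], [0, 0, -0.1, 0, 1], [0, 0, -0.1, 0, 1], [0.05, 0, -0.1, 0, 1], [0.1, 0, -0.1, 0, 1], [0.15, 0, -0.1, 0, 1], [0.2, 0, -0.1, 0, 1], [0.26, 0, -0.1, 0, 1], [0.32, 0, -0.1, 0, 1], [0.37, 0, -0.1, 0, 1], [0.4, 0, -0.1, 0, 1], [0.4, 0, -0.1, 0, 1]],
  ],
)

```text
clock: 3.8
position: [0.4898, 0.3377, 0.1988]
ee_rot: [-0.001, 0.706, 0.708, 0.0]
contact_force: [0.3, -0.5, -0.5]
width: 0.0347
gripper_force: 34.8
```

Run:
```python
from h import *
s=manip.get_state();print(s['width'],s['gripper_force'],s['position'],s['clock'],s['qpos'])
w=manip.get_image("wrist")[:,:,::-1];d=manip.get_image("side")[130:230,250:390,::-1];c=manip.get_image("scene")[110:230,370:490,::-1]
big=np.zeros((600,800,3),np.uint8)
big[:360,:]=cv2.resize(w[0:288],(800,360))
big[370:600,:322]=cv2.resize(d,(322,230),interpolation=2);big[370:600,410:640]=cv2.resize(c,(230,230),interpolation=2)
cv2.imwrite("pics/g2.png",big)
```

```text
0.03470586397468373 34.798789785127155 [0.48979519 0.33773762 0.19876918] 3.8 [4.85863399e-01 3.14365795e-01 1.48759297e+00 1.43040383e-03
 1.33949341e+00 4.81718483e-01]
```

View pics/g2.png

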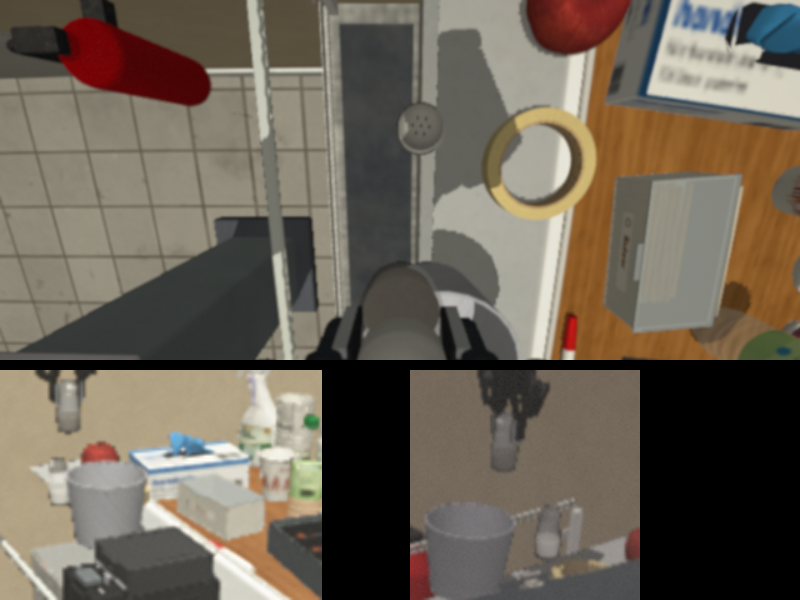

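The shaker hangs upright, held by its cap. The twin is at wrist (336,102), the tape roll at (432,130), and the bin is below right. The counter between the twin and the bin is free.

Run:
```python
from h import *
np.set_printoptions(precision=3,suppress=True)
W=cam('wrist')
print('twin',onz(W,(336.5,101.5),.09),'tape',onz(W,(432,130),.02),onz(W,(387,130),.02),'band',onz(W,(273,150),0),onz(W,(330,150),0),onz(W,(345,150),0),'edge',onz(W,(452,150),0))
print('bin right rim',onz(W,(412,277),.115),'bin top',onz(W,(365,233),.115))
```

```text
twin [0.504 0.424 0.09 ] tape [0.621 0.397 0.02 ] [0.568 0.397 0.02 ] band [0.429 0.371 0.   ] [0.501 0.371 0.   ] [0.52  0.371 0.   ] edge [0.657 0.372 0.   ]
bin right rim [0.581 0.259 0.115] bin top [0.532 0.306 0.115]
```

>>> move_arm(
  deltas=[
    [[0.028, 0.0125, 0, 0, 1], [0.028, 0.0125, 0.05, 0, 1], [0.028, 0.0125, 0.1, 0, 1], [0.028, 0.0125, 0.15, 0, 1], [0.028, 0.0125, 0.185, 0, 1], [0.028, 0.0125, 0.2, 0, 1], [0.028, 0.0125, 0.207, 0, 1], [0.028, 0.0125, 0.21, 0, 1], [0.028, 0.0125, 0.21, 0, 1]],
  ],
)

```text
clock: 4.85
position: [0.5014, 0.357, 0.0331]
ee_rot: [0.0, 0.707, 0.707, 0.001]
contact_force: [0.2, 0.7, -0.3]
width: 0.0348
gripper_force: 34.8
```

>>> move_arm(
  deltas=[
    [[0, 0, 0.002, 0, 1], [0, 0, 0.004, 0, 1], [0, 0, 0.004, 0, 1]],
  ],
)

```text
clock: 5.15
position: [0.501, 0.3573, 0.0297]
ee_rot: [0.0, 0.707, 0.707, 0.001]
contact_force: [0.0, 0.0, 2.7]
width: 0.0344
gripper_force: 35.3
```

Contact at 2.7 N. Next I release, rise, and head for the printer button with the fingers shut.

>>> move_arm(
  deltas=[
    [[0, 0, 0, 0, -0.2], [0, 0, 0, 0, -0.2], [0, 0, 0, 0, -0.2], [0, 0, -0.03, 0, -0.2], [0, 0, -0.09, 0, -0.2], [0, 0, -0.15, 0, -0.2], [0, 0, -0.2, 0, -0.2], [-0.05, 0, -0.22, 0, 0], [-0.1, -0.03, -0.22, 0, 1], [-0.15, -0.06, -0.22, 0, 1], [-0.2, -0.08, -0.22, 0, 1], [-0.2, -0.08, -0.22, 0, 1]],
  ],
)

```text
clock: 6.35
position: [0.433, 0.1928, 0.2046]
ee_rot: [0.0, 0.708, 0.706, -0.002]
contact_force: [0.6, -0.3, 0.0]
width: -0.0
gripper_force: 0.0
```

Run:
```python
from h import *
s=manip.get_state();print(s['width'],s['position'],s['clock'])
d=manip.get_image("side")[130:250,240:400,::-1];c=manip.get_image("scene")[130:280,280:480,::-1];w=manip.get_image("wrist")[:,:,::-1]
cv2.imwrite("pics/w3.png",w)
big=np.zeros((600,800,3),np.uint8)
big[:300,:400]=cv2.resize(d,(400,300),interpolation=2);big[:300,400:]=cv2.resize(c,(400,300),interpolation=2)
big[300:,:480]=cv2.resize(w,(480,300))
cv2.imwrite("pics/g3.png",big)
```

```text
-2.2496796342316643e-05 [0.43295612 0.19284793 0.20462501] 6.35
```

View pics/g3.png

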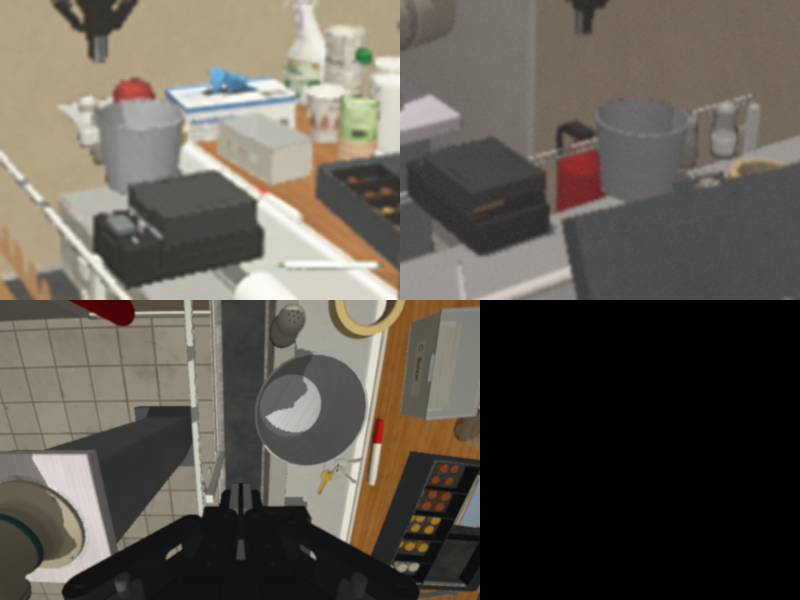

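The placed shaker stands upright between the twin and the bin. I'm going to the button now.

>>> move_arm(
  deltas=[
    [[-0.06, -0.03, 0, 0, 1], [-0.12, -0.06, 0, 0, 1], [-0.18, -0.06, 0, 0, 1], [-0.24, -0.06, 0.03, 0, 1], [-0.245, -0.06, 0.08, 0, 1], [-0.245, -0.06, 0.13, 0, 1], [-0.245, -0.06, 0.147, 0, 1], [-0.245, -0.06, 0.147, 0, 1]],
  ],
)

```text
clock: 7.3
position: [0.3874, 0.0014, 0.0849]
ee_rot: [-0.002, 0.707, 0.707, -0.001]
contact_force: [-0.0, -0.9, -0.0]
width: 0.0001
gripper_force: 0.0
```

>>> move_arm(
  deltas=[
    [[-0.003, -0.001, 0.012, 0, 1], [-0.003, -0.001, 0.016, 0, 1], [-0.003, -0.001, 0.019, 0, 1], [-0.003, -0.001, 0.019, 0, 1]],
  ],
)

```text
clock: 7.7
position: [0.3878, -0.0015, 0.0721]
ee_rot: [0.0, 0.707, 0.707, 0.0]
contact_force: [-0.4, -0.3, -0.1]
width: -0.0002
gripper_force: 0.0
```

>>> move_arm(
  deltas=[
    [[0, 0, 0.002, 0, 1], [0, 0, 0.005, 0, 1], [0, 0, 0.005, 0, 1]],
  ],
)

```text
clock: 8.0
position: [0.3873, -0.0016, 0.0678]
ee_rot: [0.0, 0.707, 0.707, 0.0]
contact_force: [-1.1, 0.9, -0.2]
width: -0.0001
gripper_force: 0.0
```

>>> move_arm(
  deltas=[
    [[0, 0, 0.003, 0, 1], [0, 0, 0.006, 0, 1], [0, 0, 0.01, 0, 1], [0, 0, 0.01, 0, 1]],
  ],
)

```text
clock: 8.4
position: [0.387, -0.0016, 0.0593]
ee_rot: [-0.0, 0.707, 0.707, -0.0]
contact_force: [0.3, 0.0, -0.9]
width: 0.0002
gripper_force: 0.0
```

Run:
```python
from h import *
np.set_printoptions(precision=1,suppress=True)
d=manip.get_image("side")[130:250,240:400,::-1];c=manip.get_image("scene")[150:270,270:430,::-1]
big=np.zeros((300,800,3),np.uint8)
big[:,:400]=cv2.resize(d,(400,300),interpolation=2);big[:,400:]=cv2.resize(c,(400,300),interpolation=2)
cv2.imwrite("pics/g4.png",big)
X=[(.387,-.002,z) for z in (.052,.06,.068,.09)]
print((proj(cam('side'),X)-[240,130])*2.5,(proj(cam('scene'),X)-[270,150])*2.5+[400,0])
```

```text
[[121.7 228.2]
 [121.6 222.6]
 [121.5 216.9]
 [121.2 201.4]] [[486.6 151.1]
 [486.5 144.9]
 [486.3 138.7]
 [486.  121.5]]
```

View pics/g4.png

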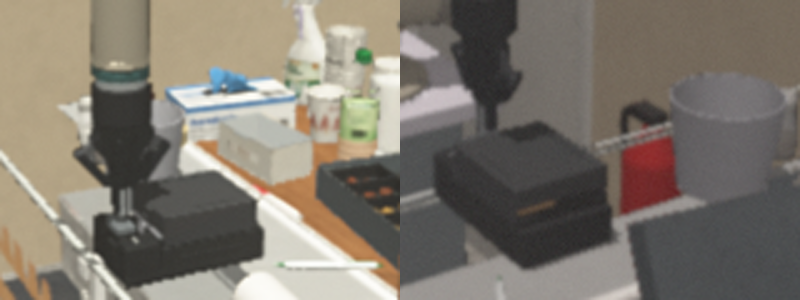

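The side view shows the fingertips about 10 mm above the button, so the tips sit roughly 27 mm shorter than stated. I'll keep going down slowly.

>>> move_arm(
  deltas=[
    [[0, 0, 0.006, 0, 1], [0, 0, 0.01, 0, 1], [0, 0, 0.013, 0, 1], [0, 0, 0.013, 0, 1]],
  ],
)

```text
clock: 8.9
position: [0.3872, -0.0016, 0.0491]
ee_rot: [-0.0, 0.707, 0.707, -0.0]
contact_force: [0.6, -0.0, -0.0]
width: -0.0002
gripper_force: 0.0
```

>>> move_arm(
  deltas=[
    [[0, 0, 0.003, 0, 1], [0, 0, 0.006, 0, 1], [0, 0, 0.006, 0, 1]],
  ],
)

```text
clock: 9.2
position: [0.3875, -0.0016, 0.0445]
ee_rot: [0.0, 0.707, 0.707, 0.0]
contact_force: [-1.1, -0.7, 4.1]
width: 0.0003
gripper_force: 1.2
```

>>> move_arm(
  deltas=[
    [[0, 0, 0.002, 0, 1], [0, 0, 0.002, 0, 1], [0, 0, -0.05, 0, 1], [0, 0, -0.1, 0, 1], [0, 0, -0.15, 0, 1], [0, 0, -0.2, 0, 1], [0, 0, -0.23, 0, 0], [0, 0, -0.23, 0, -0.5], [0, 0, -0.23, 0, -0.5], [0, 0, -0.23, 0, -0.5]],
  ],
)

```text
clock: 10.2
position: [0.3863, -0.0014, 0.2272]
ee_rot: [-0.001, 0.707, 0.707, -0.001]
contact_force: [0.4, -0.7, 0.3]
width: 0.0577
gripper_force: 0.0
```

Run:
```python
from h import *
s=manip.get_state();print(s['width'],s['position'],s['clock'])
d=manip.get_image("side")[130:250,240:400,::-1];w=manip.get_image("wrist")[:,:,::-1]
cv2.imwrite("pics/w5.png",w)
big=np.zeros((600,800,3),np.uint8)
big[:400,:640]=w; big[400:600,:267]=cv2.resize(d,(267,200),interpolation=2)
big[400:600,300:620]=cv2.resize(w[130:255,130:330],(320,200),interpolation=2)
cv2.imwrite("pics/g5.png",big)
```

```text
0.057719740941093875 [ 0.38634315 -0.00140648  0.22718269] 10.2
```

View pics/g5.png

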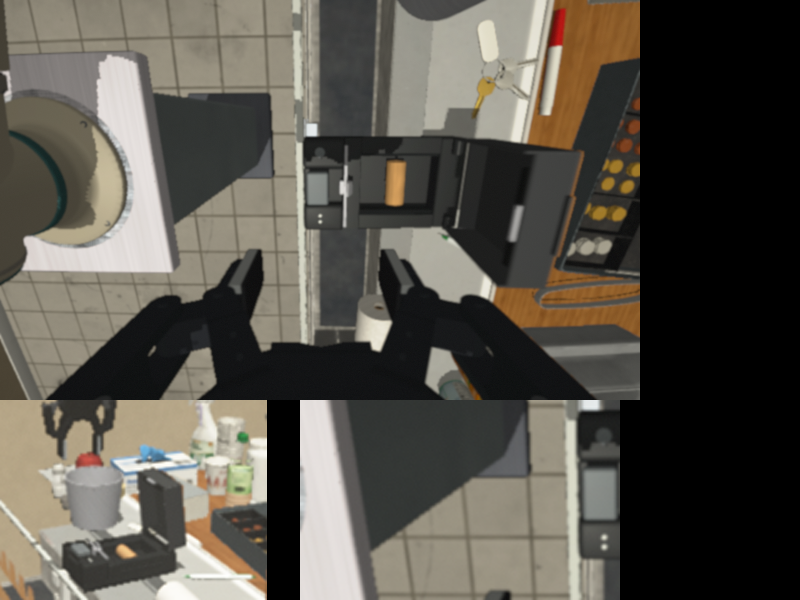

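The cover is open. The core lies at wrist (396,183), the button is at (318,188), and the narrow well spans x 360–437, y 153–215. That was my last picture view, so I continue numerically.

Run:
```python
from h import *
np.set_printoptions(precision=4,suppress=True)
w=cv2.imread("pics/w5.png");W=cam('wrist')
hsv=cv2.cvtColor(w,cv2.COLOR_BGR2HSV)
m=((hsv[...,0]>5)&(hsv[...,0]<22)&(hsv[...,1]>90)&(hsv[...,2]>90)).astype(np.uint8)
m[:, :370]=0;m[:,425:]=0;m[:150]=0;m[225:]=0
p=np.argwhere(m)[:,::-1];print(len(p),p.min(0),p.max(0))
r=cv2.minAreaRect(p.astype(np.float32));print(r)
print('core',onz(W,r[0],.036),[onz(W,q,.03) for q in cv2.boxPoints(r)])
for n,uv in dict(button=(318,188.5)).items():print(n,onz(W,uv,.068))
for uv in [(304.5,138),(305.5,228)]:print('front',onz(W,uv,.058))
print('well bottom z18',onz(W,(360,185),.046),onz(W,(437,185),.046),onz(W,(398,153),.046),onz(W,(398,215),.046))
# bin from w3
s=dict(manip.get_state());s['position']=[.43296,.19285,.20463];s['ee_rot']=[0,.7075,.7065,-.001]
C=cam('wrist',s)
L=[onz(C,(a/.75,(b-300)/.75),.115) for a,b in [(256,410),(367,410),(311,354),(311,466)]]
print('bin',*L)
print('shaker',onz(C,(288/.75,18/.75),.09))
```

```text
854 [385 160] [406 205]
((395.17706298828125, 182.66732788085938), (19.274890899658203, 45.34901809692383), 3.5763344764709473)
core [ 0.4814 -0.0039  0.036 ] [array([ 0.4706, -0.0354,  0.03  ]), array([0.4702, 0.0249, 0.03  ]), array([0.4949, 0.0235, 0.03  ]), array([ 0.4966, -0.037 ,  0.03  ])]
button [ 0.3828 -0.0039  0.068 ]
front [0.3673 0.0532 0.058 ]
front [ 0.3667 -0.0577  0.058 ]
well bottom z18 [ 0.4349 -0.0047  0.046 ] [ 0.5315 -0.0045  0.046 ] [0.4793 0.035  0.046 ] [ 0.4858 -0.0443  0.046 ]
bin [0.4509 0.2451 0.115 ] [0.5819 0.2455 0.115 ] [0.5097 0.3055 0.115 ] [0.5223 0.1752 0.115 ]
shaker [0.4875 0.3473 0.09  ]
```

>>> move_arm(
  deltas=[
    [[-0.003, 0.05, 0, 0, 0], [-0.003, 0.1, 0, 0, -0.04], [-0.003, 0.118, 0.03, 0, -0.04], [-0.003, 0.118, 0.09, 0, -0.04], [-0.003, 0.118, 0.15, 0, -0.04], [-0.003, 0.118, 0.2, 0, -0.04], [-0.003, 0.118, 0.246, 0, -0.04], [-0.003, 0.118, 0.246, 0, -0.04]],
  ],
)

```text
clock: 11.1
position: [0.4765, -0.0033, 0.0269]
ee_rot: [-0.005, 0.707, 0.707, -0.004]
contact_force: [-1.4, -0.2, -0.0]
width: 0.0443
gripper_force: 0.0
```

Run:
```python
from h import *
np.set_printoptions(precision=4,suppress=True)
w=manip.get_image('wrist')[:,:,::-1];cv2.imwrite('pics/w6.png',w)
hsv=cv2.cvtColor(w,cv2.COLOR_BGR2HSV);W=cam('wrist')
m=((hsv[...,0]>5)&(hsv[...,0]<22)&(hsv[...,1]>90)&(hsv[...,2]>60)).astype(np.uint8)
n,l,st,c=cv2.connectedComponentsWithStats(m)
for i in range(1,n):
  if st[i,4]>150: print(st[i],c[i],onz(W,c[i],.036))
print('core proj',proj(W,[(.481,-.004,.03),(.481,.0235,.03),(.481,-.0315,.03)]))
```

```text
[495  66  28  49 265] [508.2075  94.1132] [0.5756 0.0851 0.036 ]
[ 605  109   35   68 1706] [626.0516 145.1002] [0.6474 0.0602 0.036 ]
[ 310  202   42  101 3539] [331.0893 246.8248] [ 0.4854 -0.0011  0.036 ]
core proj [[323.7714 246.7961]
 [323.9502 204.6336]
 [323.6054 285.0376]]
```

>>> move_arm(
  deltas=[
    [[0, 0.005, 0.005, 0, -0.04], [0, 0.005, 0.015, 0, -0.04], [0, 0.005, 0.025, 0, -0.04], [0, 0.005, 0.03, 0, -0.04], [0, 0.005, 0.033, 0, -0.04], [0, 0.005, 0.033, 0, -0.04]],
  ],
)

```text
clock: 11.75
position: [0.4856, -0.004, 0.0053]
ee_rot: [-0.0, 0.707, 0.707, -0.0]
contact_force: [0.4, 0.2, 0.3]
width: 0.045
gripper_force: 0.0
```

Still free. Closing gently.

>>> move_arm(
  deltas=[
    [[0, 0, 0.002, 0, 0.3], [0, 0, 0.002, 0, 1], [0, 0, 0.002, 0, 1], [0, 0, 0.002, 0, 1], [0, 0, 0.002, 0, 1]],
  ],
  squeeze=25,
)

```text
clock: 12.25
position: [0.486, -0.004, 0.0039]
ee_rot: [0.0, 0.707, 0.707, 0.0]
contact_force: [-0.1, 0.8, 0.3]
width: 0.0224
gripper_force: 24.8
```

>>> move_arm(
  deltas=[
    [[0, 0, -0.03, 0, 1], [0, 0, -0.08, 0, 1], [0, 0, -0.14, 0, 1], [0, 0, -0.2, 0, 1], [0.03, 0, -0.23, 0, 1], [0.09, 0, -0.23, 0, 1], [0.15, 0.02, -0.23, 0, 1], [0.21, 0.0425, -0.23, 0, 1], [0.27, 0.0425, -0.23, 0, 1], [0.304, 0.0425, -0.2, 0, 1], [0.304, 0.0425, -0.14, 0, 1], [0.304, 0.0425, -0.11, 0, 1]],
  ],
)

```text
clock: 13.45
position: [0.5175, 0.2398, 0.0886]
ee_rot: [-0.001, 0.706, 0.708, -0.002]
contact_force: [-1.0, -0.3, -0.1]
width: 0.0234
gripper_force: 24.7
```

Run:
```python
from h import *
s=manip.get_state();print(s['width'],s['position'],s['clock'],s['gripper_force'],s['contact_force'])
for n in ['wrist','side']:
  w=manip.get_image(n)[:,:,::-1];cv2.imwrite(f'pics/b_{n}.png',w)
  hsv=cv2.cvtColor(w,cv2.COLOR_BGR2HSV)
  m=((hsv[...,0]>5)&(hsv[...,0]<22)&(hsv[...,1]>90)&(hsv[...,2]>60)).astype(np.uint8)
  k,l,st,c=cv2.connectedComponentsWithStats(m)
  print(n,[(st[i].tolist(),c[i].round().tolist()) for i in range(1,k) if st[i,4]>40 ])
print(proj(cam('wrist'),[(.52,.239,s['position'][2]+.025)]),proj(cam('side'),[(.52,.239,s['position'][2]+.025)]))
```

```text
0.02336535735093974 [0.51745307 0.2398428  0.08858119] 13.45 24.740187227725983 [-1.03078781 -0.34112759 -0.12671476]
wrist [([411, 0, 116, 59, 1174], [488.0, 28.0]), ([461, 0, 179, 346, 22215], [539.0, 178.0]), ([298, 214, 46, 112, 4676], [321.0, 269.0]), ([595, 298, 18, 9, 130], [604.0, 302.0]), ([616, 300, 14, 7, 69], [623.0, 302.0]), ([583, 310, 16, 15, 178], [590.0, 317.0]), ([606, 312, 17, 14, 172], [614.0, 319.0]), ([576, 339, 17, 9, 114], [583.0, 343.0]), ([596, 341, 20, 11, 167], [606.0, 346.0]), ([563, 349, 20, 16, 236], [573.0, 357.0]), ([585, 351, 20, 15, 229], [594.0, 358.0]), ([575, 380, 21, 15, 166], [584.0, 386.0])]
side [([479, 151, 47, 11, 217], [498.0, 155.0]), ([454, 154, 186, 77, 4552], [583.0, 188.0]), ([358, 172, 8, 12, 60], [361.0, 178.0]), ([319, 186, 11, 9, 41], [324.0, 189.0]), ([354, 186, 86, 79, 1339], [394.0, 232.0]), ([237, 214, 24, 45, 233], [249.0, 237.0]), ([463, 217, 18, 13, 126], [469.0, 224.0]), ([238, 239, 25, 44, 226], [250.0, 261.0]), ([442, 275, 85, 60, 423], [486.0, 306.0]), ([528, 290, 112, 110, 2982], [598.0, 338.0]), ([453, 309, 43, 35, 730], [478.0, 326.0]), ([390, 348, 15, 27, 174], [396.0, 359.0]), ([384, 369, 19, 31, 397], [393.0, 387.0]), ([405, 391, 10, 9, 56], [409.0, 396.0])]
[[327.26039749 266.05531416]] [[296.02880582 174.99643453]]
```

>>> move_arm(
  deltas=[
    [[0, 0, 0, 0, -0.1], [0, 0, 0, 0, -0.1], [0, 0, 0, 0, -0.1], [0, 0, -0.05, 0, -0.1], [0, 0, -0.1, 0, -0.1], [0, 0, -0.15, 0, -0.1], [-0.05, 0, -0.18, 0, -0.1], [-0.1, 0, -0.18, 0, -0.1], [-0.1, 0, -0.18, 0, -0.1]],
  ],
)

```text
clock: 14.45
position: [0.5207, 0.1552, 0.2387]
ee_rot: [0.003, 0.709, 0.706, 0.001]
contact_force: [-0.4, 0.4, -0.4]
width: 0.0473
gripper_force: 0.0
```

Run:
```python
from h import *
np.set_printoptions(precision=3,suppress=True)
s=manip.get_state();print(s['width'],s['position'],s['clock'])
W=cam('wrist')
w=manip.get_image('wrist')[:,:,::-1];cv2.imwrite('pics/b2.png',w)
hsv=cv2.cvtColor(w,cv2.COLOR_BGR2HSV)
m=((hsv[...,0]>5)&(hsv[...,0]<22)&(hsv[...,1]>90)&(hsv[...,2]>50)).astype(np.uint8)
k,l,st,c=cv2.connectedComponentsWithStats(m)
print([(st[i].tolist(),c[i].round().tolist(),onz(W,c[i],.03)) for i in range(1,k) if st[i,4]>60 and c[i][0]<450])
a=np.linspace(0,6.28,40)
for z in (.115,.01):
  p=proj(W,np.c_[.52+.06*np.cos(a),.239+.06*np.sin(a),0*a+z]);print(z,p.min(0),p.max(0))
```

```text
0.04727664256804604 [0.521 0.155 0.239] 14.45
[([314, 88, 17, 46, 752], [322.0, 111.0], array([0.524, 0.24 , 0.03 ])), ([363, 191, 18, 33, 219], [371.0, 202.0], array([0.591, 0.12 , 0.03 ])), ([415, 343, 40, 42, 975], [430.0, 368.0], array([ 0.71 , -0.179,  0.03 ]))]
0.115 [256.519  40.205] [381.411 171.51 ]
0.01 [273.633  62.271] [364.478 157.513]
```

>>> move_arm(
  deltas=[
    [[-0.06, 0, -0.03, 0, -0.1], [-0.12, 0, -0.03, 0, -0.1], [-0.18, 0, -0.03, 0, -0.1], [-0.24, 0, -0.03, 0, -0.3], [-0.3, 0, -0.03, 0, -0.5], [-0.36, 0, -0.03, 0, -0.8], [-0.42, 0, -0.03, 0, -0.9], [-0.48, 0, -0.03, 0, -0.9], [-0.54, 0, -0.03, 0, -0.9], [-0.6, 0, -0.03, 0, -0.9], [-0.66, 0, -0.03, 0, -0.9], [-0.72, 0, -0.03, 0, -0.9]],
  ],
)

```text
clock: 15.7
position: [0.5204, -0.418, 0.2602]
ee_rot: [0.0, 0.707, 0.707, 0.001]
contact_force: [0.9, 0.4, 0.4]
width: 0.0808
gripper_force: 0.0
```

>>> move_arm(
  deltas=[
    [[-0.05, 0, 0, 0, -0.9], [-0.06, 0, 0, 0, -0.9], [-0.06, 0, 0, 0, -0.9], [-0.06, 0, 0, 0, -0.9]],
  ],
)

```text
clock: 16.1
position: [0.5203, -0.4632, 0.2599]
ee_rot: [-0.0, 0.707, 0.707, 0.001]
contact_force: [-0.0, 0.1, 0.4]
width: 0.081
gripper_force: 0.0
```

Run:
```python
from h import *
np.set_printoptions(precision=3,suppress=True)
s=manip.get_state();print(s['width'],s['position'],s['ee_rot'],s['clock'],s['qpos'])
W=cam('wrist')
w=manip.get_image('wrist')[:,:,::-1];cv2.imwrite('pics/r1.png',w)
print(proj(W,[(.517,-.39,.032),(.47,-.24,.032)]))
g=cv2.cvtColor(w,cv2.COLOR_BGR2HSV)
p=proj(W,[(.517,-.39,.032)])[0].astype(int)
print(g[p[1],p[0]])
sub=g[max(0,p[1]-70):p[1]+75:6,p[0]-75:p[0]+75:6]
for r in sub: print(' '.join('%3d'%v for v in r[:,2]))
```

```text
0.08099485034932345 [ 0.52  -0.463  0.26 ] [-0.     0.707  0.707  0.001] 16.1 [-0.828  0.448  1.129  0.001  1.566 -0.829]
[[318.24  120.965]
 [278.595  -9.621]]
[ 23  28 117]
120 124 112 116  58  57  54  55  58  57  56  54  53 114 141 142 141 142 141  87  80  79  80  79  68
120 123 121 106  56  56  56  55  55  56  58  56  55 120 143 142 143 144  89  81  80  79  79  78  69
119 124 126 114  54  57  59  54  54  55  57  54  58 120 145 143 142  91  81  81  79  80  80  80  78
122 122 130 117  53  59  59  58  55  56  55  55  58 121 144 143  82  80  79  80  79  80  80  80  77
104 107 135 108  56  57  55  55  54  54  55  52  56 120 144  86  81  81  80  80  80  81  81  80  79
120 121 135 115  56  57  53  56  55  55  56  57  54 112  92  81  81  81  80  81  80  82  81  81  80
118 121 137 113  56  56  55  58  57  58  58  58  55 120  82  82  82  81  81  81  81  80  80  82  80
122 123 122 116  58  57  54  58  61  60  59  59  59 115 108  99  81  81  82  81  82  81  81  81  80
122 121 115 110  59  57  59  59  59  58 114 194 116 116 111 103  81  81  79  82  80  81  81  81  87
122 123 105 117  62  62  
[... 874 characters left out ...]

100 124 128 121 123  54  52  54  54  53  53  53  56 125 148 146 147 146 147 145 144 145 146 145 145
 95 110 116 126 106  54  56  57  57  55  54  54  56 120 149 148 147 146 146 147 146 146 145 145 143
110 119 122 126 106  55  57  56  59  60  59  59  57 115 148 147 145 146 146 147 146 147 145 145 144
114 122 120 137 106  57  59  59  56  59  58  58  55 119 146 146 147 146 146 147 146 146 146 143 144
119 122 119 131 109 101  97  89 104 103 100 112 103 119 145 147 147 148 146 147 146 146 145 144 144
120 121 119  58  44  45  46  57  51  44  45  46  55 122 145 147 148 149 146 147 146 145 144 143 143
117 117 111  60  55  54 101  95 105 103 107 105 105 118 146 145 147 147 147 145 145 145 144 143 145
```

```bash
cat > fit.py <<'E'
from h import *
from scipy.optimize import minimize
A=np.linspace(0,2*np.pi,48)
def hull(C,x,y,yaw,L,r=.032):
    ax=np.array([-np.sin(yaw),np.cos(yaw),0]);u=np.array([np.cos(yaw),np.sin(yaw),0]);c=np.array([x,y,r])
    X=[c+s*L/2*ax+r*(np.cos(a)*u+np.sin(a)*np.array([0,0,1])) for a in A for s in(-1,1)]
    return cv2.convexHull(proj(C,X).astype(np.float32))[:,0]
def sil(C,*a):
    m=np.zeros((1600,2560),np.uint8);cv2.fillPoly(m,[np.round(hull(C,*a)*4).astype(np.int32)],255)
    return cv2.resize(m,(640,400),interpolation=cv2.INTER_AREA)/255.
def fit(C,mask,x0,L):
    f=lambda p:np.abs(sil(C,p[0],p[1],p[2],L)-mask).sum()
    best=min((minimize(f,[x0[0],x0[1],yw],method='Nelder-Mead',options=dict(initial_simplex=[[x0[0],x0[1],yw],[x0[0]+.01,x0[1],yw],[x0[0],x0[1]+.01,yw],[x0[0],x0[1],yw+.2]],maxiter=150)) for yw in (-.6,-.2,.2,.6)),key=lambda r:r.fun)
    return best.x,best.fun,mask.sum()
E
python3 - <<'E'
from fit import *
np.set_printoptions(precision=3,suppress=True)
w=cv2.imread('pics/r1.png');g=cv2.cvtColor(w,cv2.COLOR_BGR2HSV)
for r in g[75:185:6,243:393:6]: print(' '.join('%3d/%-3d'%(v[0],v[1]) for v in r))
E
```

```text
24/42   23/39   24/27   21/32  108/22   98/18  108/22  105/19   98/19  108/24  105/27  100/29  103/32   27/21   25/23   26/22   26/22   30/19   30/16   30/19   26/22   25/19   25/19   26/22   30/19 
 21/43   21/40   24/28   21/30   98/18   98/18   96/24  102/22   98/18   98/19  105/19  102/23   95/28   27/23   23/25   26/22   26/22   26/25   30/19   25/19   25/19   25/19   25/19   30/19   30/16 
 22/41   21/44   23/30   21/31   98/18   90/19   96/23   96/22   90/18  100/13  105/17   96/22   96/23   27/23   26/25   26/24   21/22   21/22   25/19   25/19   25/19   26/22   30/19   26/22   26/22 
 22/40   22/40   25/28   22/32   90/13   83/18   96/23   98/18   90/17   90/13   90/18   95/26   30/7    24/31   21/30   23/33   25/19   26/22   21/22   24/16   26/22   25/19   25/19   25/19   30/19 
 22/40   21/42   24/31   21/30   75/9    80/13   98/17   90/17   96/22  105/17   23/27   21/30   21/29   21/31   23/30   23/30   26/25   21/22   25/19   30/19   30/22   30/19   30/19   25/19   26/20 
 21/42   21/39   25/28   22/33   80/12   90/12   83/16   90/13   21/27   23/30   21/31   21/31   21/2
[... 1997 characters left out ...]
5/27   25/23   25/22   28/23   25/23   25/23   25/23   25/23   25/23   23/23   25/23   26/25   25/21 
 22/43   22/40   22/40   22/30   20/35  100/27  100/27  102/23   96/22   95/26  100/26  103/31  103/32   27/22   24/24   25/23   25/23   25/23   28/21   26/24   25/21   23/21   25/21   28/21   25/21 
 22/40   22/40   22/38   23/30   21/33   90/13   90/17  102/22   96/22   96/22  103/31   99/31  100/27   25/23   26/24   28/23   24/24   25/21   25/21   23/23   25/23   24/24   28/21   27/19   25/23 
 22/41   23/42   21/41   22/29   21/33   23/33   19/32   23/28   23/32   23/33   25/33   23/32   22/30   27/21   25/23   23/21   24/24   24/24   25/23   25/21   25/21   25/21   25/21   25/21   27/20
```

```bash
cat >> fit.py <<'E'
def rollmask(w,p,lo=27):
    g=cv2.cvtColor(cv2.GaussianBlur(w,(5,5),0),cv2.COLOR_BGR2HSV)
    m=((g[...,0]>=18)&(g[...,0]<=26)&(g[...,1]>=lo)&(g[...,1]<60)&(g[...,2]>75)).astype(np.uint8)
    m=cv2.morphologyEx(m,cv2.MORPH_OPEN,np.ones((3,3)))
    k,l,st,c=cv2.connectedComponentsWithStats(m);i=l[int(p[1]),int(p[0])]
    return cv2.morphologyEx((l==i).astype(np.uint8),cv2.MORPH_CLOSE,np.ones((9,9))),st[i]
E
python3 - <<'E'
from fit import *
np.set_printoptions(precision=3,suppress=True)
w=cv2.imread('pics/r1.png');C=cam('wrist')
m,st=rollmask(w,(318,121));print(st)
for L in(.057,.08): print(L,*fit(C,m,(.517,-.39),L))
E
```

```text
[ 291   88   57   59 2160]
0.057 [ 0.519 -0.387  0.393] 173.7176470588235 2160
0.08 [ 0.522 -0.397  0.353] 1026.4039215686275 2160
```

The cylinder fit confirms the short roll is the narrow one: (0.519, −0.387), axis yaw 0.39 rad. I'll turn the tool to grip its ends, keeping the camera on the −x side.

>>> move_arm(
  deltas=[
    [[0.05, 0, 0, -0.07, -0.95], [0.095, -0.002, 0, -0.14, -0.95], [0.095, -0.002, 0, -0.21, -0.95], [0.095, -0.002, 0, -0.28, -0.95], [0.095, -0.002, 0, -0.35, -0.95], [0.095, -0.002, 0, -0.42, -0.95], [0.095, -0.002, 0, -0.49, -0.95], [0.095, -0.002, 0.03, -0.56, -0.95], [0.095, -0.002, 0.06, -0.63, -0.95], [0.095, -0.002, 0.1, -0.7, -0.95], [0.095, -0.002, 0.14, -0.77, -0.95], [0.095, -0.002, 0.16, -0.84, -0.95]],
  ],
)

```text
clock: 17.35
position: [0.5173, -0.3854, 0.1297]
ee_rot: [-0.001, -0.098, 0.995, 0.002]
contact_force: [-0.4, 0.2, 0.4]
width: 0.0834
gripper_force: 0.0
```

```bash
cat > st.py <<'E'
from h import *
np.set_printoptions(precision=4,suppress=True)
s=manip.get_state();q=s['ee_rot'];M=Ro.from_quat([q[1],q[2],q[3],q[0]]).as_matrix()
print(s['clock'],'pos',np.array(s['position']),'tool x yaw',np.degrees(np.arctan2(M[1,0],M[0,0])).round(2),'y yaw',np.degrees(np.arctan2(M[1,1],M[0,1])).round(2),'zaxis',M[:,2],'q',np.array(s['qpos']),'F',np.array(s['contact_force']),'w',round(s['width'],4),round(s['gripper_force'],1))
E
python3 st.py
```

```text
17.35 pos [ 0.5173 -0.3854  0.1297] tool x yaw -168.73 y yaw 101.27 zaxis [-0.0025  0.0032 -1.    ] q [-0.7484  0.4353  1.4731  0.0007  1.2373 -2.516 ] F [-0.4031  0.1553  0.3591] w 0.0834 0.0
```

>>> move_arm(
  deltas=[
    [[0, 0, 0.04, -0.04, -0.95], [0, 0, 0.08, -0.04, -0.95], [0, 0, 0.11, -0.04, -0.95], [0, 0, 0.13, -0.04, -0.95], [0, 0, 0.145, -0.04, -0.95], [0, 0, 0.149, -0.04, -0.95], [0, 0, 0.149, -0.04, -0.95]],
  ],
)

```text
clock: 18.05
position: [0.5186, -0.3882, 0.013]
ee_rot: [0.0, -0.136, 0.991, -0.0]
contact_force: [-0.3, -0.8, -0.1]
width: 0.0832
gripper_force: 0.0
```

>>> move_arm(
  deltas=[
    [[0, 0, 0, 0, 0], [0, 0, 0, 0, 0.5], [0, 0, 0, 0, 1], [0, 0, 0, 0, 1], [0, 0, 0, 0, 1], [0, 0, 0, 0, 1]],
  ],
  squeeze=40,
)

```text
clock: 18.65
position: [0.519, -0.3893, 0.0142]
ee_rot: [0.001, -0.136, 0.991, -0.001]
contact_force: [-0.4, 1.3, 6.6]
width: 0.0571
gripper_force: 42.3
```

```bash
python3 st.py
```

```text
18.65 pos [ 0.519  -0.3893  0.0142] tool x yaw -164.42 y yaw 105.58 zaxis [ 0.0022 -0.0013 -1.    ] q [-0.751   0.5413  1.6076  0.0006  0.9902 -2.5941] F [-0.3732  1.3027  6.5816] w 0.0571 42.3
```

>>> move_arm(
  deltas=[
    [[0, 0, -0.04, 0, 1], [0, 0, -0.1, 0, 1], [0, 0, -0.16, 0, 1], [-0.008, 0.045, -0.2, 0.03, 1], [-0.018, 0.1, -0.23, 0.06, 1], [-0.028, 0.155, -0.23, 0.1, 1], [-0.038, 0.21, -0.23, 0.13, 1], [-0.048, 0.265, -0.23, 0.13, 1], [-0.058, 0.32, -0.23, 0.13, 1], [-0.067, 0.375, -0.23, 0.13, 1], [-0.077, 0.43, -0.23, 0.13, 1], [-0.0854, 0.476, -0.23, 0.13, 1]],
  ],
)

```text
clock: 19.85
position: [0.4807, -0.0016, 0.1967]
ee_rot: [0.0, -0.0, 1.0, 0.0]
contact_force: [0.5, -0.5, -1.8]
width: 0.0568
gripper_force: 42.8
```

>>> move_arm(
  deltas=[
    [[0, 0, 0, 0, 1], [0, 0, 0, 0, 1], [0, 0, 0, 0, 1]],
  ],
)

```text
clock: 20.15
position: [0.4818, -0.0045, 0.1966]
ee_rot: [0.0, 0.0, 1.0, -0.0]
contact_force: [-0.5, -0.6, -1.0]
width: 0.057
gripper_force: 42.9
```

```bash
python3 st.py
python3 - <<'E'
from h import *
np.set_printoptions(precision=3,suppress=True)
C=cam('wrist');w=manip.get_image('wrist')[:,:,::-1];cv2.imwrite('pics/p1.png',w)
print(proj(C,[(.387,-.003,.068),(.367,.055,.058),(.367,-.061,.058),(.417,.0,.058)]))
g=cv2.cvtColor(w,cv2.COLOR_BGR2GRAY)
b=proj(C,[(.387,-.003,.068)])[0].astype(int);print(b)
y0,x0=max(0,b[1]-60),b[0]-84
for r in g[y0:b[1]+60:6,x0:b[0]+85:6]: print(' '.join('%3d'%v for v in r))
print(y0,x0)
E
```

```text
20.15 pos [ 0.4818 -0.0045  0.1966] tool x yaw 179.97 y yaw 89.97 zaxis [ 0.0003 -0.0008 -1.    ] q [-0.1533  0.1466  1.7227 -0.0008  1.2719 -1.7234] F [-0.4976 -0.5651 -1.039 ] w 0.057 42.9
[[322.299  98.444]
 [381.266  77.737]
 [263.276  77.703]
 [325.101 129.968]]
[322  98]
124 124 123 125 126 126 112  88  87  85  45  43  43  42  41  42  42  43  44  43  44  45 119 132 130 130 130 129 130
124 124 119 122 126 126 116  88  88  86  87  79  45  43  43  42  42  43  42  43  44  44 113 132 130 130 130 131 131
128 126 124 124 126 126 116  88  89  87  86  86  85  71  43  42  43  43  43  45  43  43 120 134 131 132 131 133 131
107 107 108 111 111 112 109  57  34  34  34  75  75  75  73  77  78  77  75  75  75  74 115 113 112 109 112 110 109
130 132 130 131 129 130 127 131 130 131 132 130 131 132 128 136 136 134 134 133 134 134 126 131 128 130 130 129 129
132 134 131 132 130 130 131 132 128 131 132 131 132 131 128 135 135 137 133 133 134 135 124 132 130 129 130 130 129
193 193 193 192 193 182 167 166 165 172 193 192 193 193 191 189 188 191 186 157 158 159 161 189 190 190 190 107 108
112 111 12
[... 804 characters left out ...]
0  59  60  60  60  53  66  62  58  54  25  74  71 181 178 140  58  39  54  60  52  45  40  52  55  52  57  61  62
 58  62  59  61  58  69 204 203 202 202 202 199 196 185 182 178 178 175 172 169 168 164  82  52  52  54  56  61  62
 60  60  60  59  60  67  78  77  76  75  74  73  71  89  89  72  64  63  61  61  58  57  55  53  56  54  56  60  62
 60  57  57  60  60  70  73  74  71  70  69  68  67  66  66  64  62  61  61  58  56  55  53  55  58  56  57  59  59
 60  58  56  58  54  56  63  62  41  41  57  55  49  46  45  44  43  42  50  35  49  48  46  58  53  53  58  62  63
 56  58  58  59  57  60  72  72  33  25  64  60  60  57  56  54  54  55  54  29  55  54  53  54  55  56  57  58  57
38 238
```

The button and block edges centre on column 320, so the roll is aligned with the well within about 1 mm in y, with no yaw error. Lowering now.

>>> move_arm(
  deltas=[
    [[0, 0, 0.05, 0, 1], [0, 0, 0.1, 0, 1], [0, 0, 0.14, 0, 1], [0, 0, 0.16, 0, 1], [0, 0, 0.175, 0, 1], [0, 0, 0.185, 0, 1], [0, 0, 0.193, 0, 1], [0, 0, 0.193, 0, 1]],
  ],
)

```text
clock: 21.0
position: [0.4815, -0.0042, 0.0417]
ee_rot: [-0.0, 0.001, 1.0, 0.0]
contact_force: [-0.2, -0.8, -1.0]
width: 0.0573
gripper_force: 42.8
```

>>> move_arm(
  deltas=[
    [[0, 0, 0.004, 0, 1], [0, 0, 0.008, 0, 1], [0, 0, 0.01, 0, 1], [0, 0, 0.01, 0, 1]],
  ],
)

```text
clock: 21.4
position: [0.4816, -0.0036, 0.0342]
ee_rot: [0.0, -0.0, 1.0, -0.0]
contact_force: [0.2, 0.4, -1.1]
width: 0.057
gripper_force: 42.9
```

>>> move_arm(
  deltas=[
    [[0, 0, 0.002, 0, 1], [0, 0, 0.004, 0, 1], [0, 0, 0.004, 0, 1]],
  ],
)

```text
clock: 21.7
position: [0.4821, -0.0037, 0.0322]
ee_rot: [0.001, -0.0, 1.0, -0.0]
contact_force: [-1.1, 0.5, 8.4]
width: 0.0575
gripper_force: 43.6
```

>>> move_arm(
  deltas=[
    [[0, 0, 0, 0, -0.6], [0, 0, 0, 0, -0.6], [0, 0, 0, 0, -0.6], [0, 0, -0.03, 0, -0.6], [0, 0, -0.08, 0, -0.6], [0, 0, -0.14, 0, -0.6], [0, 0, -0.2, 0, -0.6], [0, 0, -0.26, 0, -0.6], [-0.05, 0, -0.3, 0, -0.6], [-0.1, 0, -0.3, 0, -0.6], [-0.1, 0, -0.3, 0, -0.6], [-0.1, 0, -0.3, 0, -0.6]],
  ],
)

```text
clock: 22.9
position: [0.5615, -0.0036, 0.2698]
ee_rot: [-0.001, -0.0, 1.0, 0.0]
contact_force: [-0.9, -0.2, 0.3]
width: 0.0686
gripper_force: 0.0
```

```bash
python3 st.py
python3 - <<'E'
from fit import *
np.set_printoptions(precision=3,suppress=True)
C=cam('wrist');w=manip.get_image('wrist')[:,:,::-1];cv2.imwrite('pics/p2.png',w)
import fit
p=proj(C,[(.482,-.004,.075)])[0];print(p)
g=cv2.cvtColor(w,cv2.COLOR_BGR2HSV);print(g[int(p[1]),int(p[0])])
for r in g[int(p[1])-45:int(p[1])+50:5,int(p[0])-60:int(p[0])+61:5]: print(' '.join('%3d'%v[2] for v in r))
b=proj(C,[(.482+dx,-.004+dy,z) for dx in(-.032,.032) for dy in (-.0285,.0285) for z in (.05,)]);print(b)
E
```

```text
22.9 pos [ 0.5615 -0.0036  0.2698] tool x yaw -179.99 y yaw 90.01 zaxis [-0.0027  0.0003 -1.    ] q [-0.1303  0.2312  1.4303 -0.0001  1.4828 -1.7013] F [-0.8648 -0.1832  0.3318] w 0.0686 0.0
[320.311 116.068]
[ 23  23 230]
134 136 143 102  94  93  91  91  88  87  86  83  82  80  79  78  76  75  73  72  71 105 143 143 140
 89  89  90  78  88  86  79  76  74  73  70  69  67  66  64  63  63  61  61  67  65  75  90  93  95
 63  65  63  85  97  97  44  29  45  40  40  40  39  37  36  34  51  47  43  74  72  70  67  69  67
 65  65  64  83  97  96  47  29  75  74  73  72  71  69  69  72  76  59  46  73  71  66  66  65  61
 68  66  63  84  96  96  47  68 159 167 175 179 183 189 192 195 196  59  47  74  71  60  63  61  58
 67  64  64  83  97  96  51 113 223 219 221 222 221 223 221 222 217  48  49  73  71  62  59  62  60
 66  66  64  73  96  95  57 123 233 235 234 231 231 231 232 229 229  74  49  72  71  61  59  63  62
 67  68  62  70  95  96  59 106 237 232 238 238 235 236 235 239 236 101  52  72  70  63  60  64  64
 65  64  64  73  94  93  65  80 238 239 235 233 239 237 237 236 238 139  52  
[... 399 characters left out ...]
 67  67 128 137 123 123
145 146 147 146  86  87  74  28 161 178 177 178 172 167 164 166 163  93  61  67  65 151 153 153 152
154 155 154 153  85  84  76  28  94 112  99  85  79  73  61  62  61  43  60  65  64 155 156 157 156
177 179 174 180  83  83  77  26  68  68  68  67  67  65  64  64  63  42  60  65  62 174 179 167 104
180 180 181 181  80  81  75  28  48  48  47  46  46  46  44  43  43  35  60  64  62 178 179 166 102
179 179 181 182  78  82  81  80  79  78  76  74  74  72  70  69  66  66  64  61  58 178 181 114 102
180 180 181 181  76  79  79  79  79  77  76  74  71  71  70  66  67  64  61  59  56 165 179 106 102
[[297.803  89.892]
 [342.841  89.93 ]
 [298.863 141.411]
 [341.744 141.438]]
```

```bash
sed -i 's/L,r=.032):/L,r=.032,zc=.032):/; s/c=np.array(\[x,y,r\])/c=np.array([x,y,ZC])/; s/^A=/ZC=.032\nA=/' fit.py
python3 - <<'E'
import fit
from fit import *
np.set_printoptions(precision=4,suppress=True)
fit.ZC=.05
w=cv2.imread('pics/p2.png');C=cam('wrist');v=w.max(2)
m=(v>102).astype(np.uint8);m[:, :290]=0;m[:,352:]=0;m[:88]=0;m[150:]=0
k,l,st,c=cv2.connectedComponentsWithStats(m);i=l[116,320];m=(l==i).astype(np.uint8);print(st[i])
print(fit.fit(C,m,(.482,-.004),.057))
d=manip.get_state()['clock'];print(d)
E
```

```text
[ 295   88   51   54 2525]Traceback (most recent call last):
  File "<stdin>", line 8, in <module>
AttributeError: 'function' object has no attribute 'fit'
```

Run:
```python
import fit as F,cv2,numpy as np
np.set_printoptions(precision=4,suppress=True)
F.ZC=.05
w=cv2.imread('pics/p2.png');C=F.cam('wrist');v=w.max(2)
m=(v>102).astype(np.uint8);m[:, :290]=0;m[:,352:]=0;m[:88]=0;m[150:]=0
k,l,st,c=cv2.connectedComponentsWithStats(m);i=l[116,320];m=(l==i).astype(np.uint8)
for z in (.05,.053,.056):
  F.ZC=z;print(z,F.fit(C,m,(.482,-.004),.057))
```

```text
0.05 (array([ 0.4799, -0.0033,  0.0589]), np.float64(87.7843137254902), np.uint64(2525))
0.053 (array([ 0.4798, -0.0031,  0.0656]), np.float64(75.34509803921569), np.uint64(2525))
0.056 (array([ 0.48  , -0.003 ,  0.0727]), np.float64(75.28235294117647), np.uint64(2525))
```

The roll lies in the well at (0.480, −0.003), yaw about 3.5°. Now I go behind the open cover with the fingers shut.

>>> move_arm(
  deltas=[
    [[-0.04, 0, 0, 0, 0.5], [-0.08, 0, 0, 0, 1], [-0.117, 0, 0, 0, 1], [-0.117, 0, 0, 0, 1], [-0.117, 0, 0.05, 0, 1], [-0.117, 0, 0.1, 0, 1], [-0.117, 0, 0.14, 0, 1], [-0.117, 0, 0.17, 0, 1], [-0.117, 0, 0.187, 0, 1], [-0.117, 0, 0.187, 0, 1]],
  ],
)

```text
clock: 23.95
position: [0.6525, -0.0035, 0.1196]
ee_rot: [-0.003, 0.0, 1.0, 0.0]
contact_force: [0.2, -0.2, 0.4]
width: 0.0002
gripper_force: 0.0
```

```bash
python3 st.py
```

```text
23.95 pos [ 0.6525 -0.0035  0.1196] tool x yaw 180.0 y yaw 90.0 zaxis [-0.0051  0.0005 -1.    ] q [-0.1118  0.454   1.4679 -0.0001  1.2248 -1.6826] F [ 0.2383 -0.1839  0.3804] w 0.0002 0.0
```

>>> move_arm(
  deltas=[
    [[0.025, 0, 0, 0, 1], [0.05, 0, 0, 0, 1], [0.074, 0, 0, 0, 1], [0.09, 0, -0.003, 0, 1], [0.106, 0, -0.006, 0, 1], [0.121, 0, -0.009, 0, 1], [0.136, 0, -0.011, 0, 1], [0.154, 0, -0.01, 0, 1], [0.171, 0, -0.0075, 0, 1], [0.19, 0, -0.001, 0, 1], [0.2075, 0, 0.005, 0, 1], [0.2075, 0, 0.005, 0, 1]],
  ],
)

```text
clock: 25.15
position: [0.4854, -0.0032, 0.1164]
ee_rot: [-0.003, 0.0, 1.0, 0.0]
contact_force: [-0.7, 0.2, 0.8]
width: -0.0
gripper_force: 0.6
```

```bash
python3 st.py;python3 - <<'E'
from h import *
w=manip.get_image('side')[:,:,::-1];cv2.imwrite('pics/c1.png',w)
g=cv2.cvtColor(w,cv2.COLOR_BGR2GRAY)
ph=np.radians(30)
for deg in (0,15,30,45,106):
  p=np.radians(deg);print(deg,proj(cam('side'),[(.548-.13*np.cos(p)+.038*np.sin(p),y,.052+.13*np.sin(p)+.038*np.cos(p)) for y in(-.062,.054)]).round(0).tolist())
for r in g[160:240:4,285:350:4]: print(' '.join('%3d'%v for v in r))
E
```

```text
25.15 pos [ 0.4854 -0.0032  0.1164] tool x yaw 179.99 y yaw 89.99 zaxis [-0.0055  0.0007 -1.    ] q [-0.15    0.2246  1.8397 -0.0001  1.0828 -1.7207] F [-0.6821  0.1648  0.768 ] w -0.0 0.6
0 [[305.0, 216.0], [291.0, 203.0]]
15 [[309.0, 206.0], [294.0, 193.0]]
30 [[316.0, 196.0], [300.0, 184.0]]
45 [[324.0, 188.0], [308.0, 177.0]]
106 [[362.0, 183.0], [344.0, 173.0]]
163 164 152 164 162 164  94  48  51  56 119 144 149 164 166 162 163
156 107 112 101 162 154  51  50  48  69  80 192 108  98 212 248 248
114 100 109 104  91 160  50  50  48  59 133 211 238 247 250 212 207
159 168 170 174 174 166  56  49  49  56 115  95 135 153 174 202 211
157 168 172 174 171 165 100  49  51  49  63 175 180 200 191 194 219
160 174 174 175 166 163 139  50  50  50  87 163 187 189 190 185 184
138 145 149 145 144 138 126 108  51 162 199 164 161 170 187 185 184
139 146 149 149  59  95 118 117  55 122 141 162 165 161 160 165 184
136 147 149 100  69  68  73  86  58 230 165 164 164 157 178 160 183
133 146 151  60  75  73  64  77  67  54 107 191 132 162 163 161 186
131 143 151 151 146  74  74  76  68  76  65  73 111 139 151 167 186
127 143 149 152 145 112  74  70  67  68  68  70  77  85 155 127 148
183 172 142 109 127 206 160  66  66  67  68  67  68  67  72 164 216
183 184 182 151 120 160 175 167 111  68  66  68  68  69  69  98 237
117 120  92 120  50 165 170 178 186 189 175  75  70  69  69 200 233
118 140 118 144  99 138 166 187 180 138 189  65  52  54  67 192 211
 52  67  92  67  79  78 122 177 131  76  60  60  60  57  57 117 212
 57  62  68  67  62  64  63  59  57  57  57  58  59  59  59 137 212
 51  52  55  54  56  54  54  61  57  56  57  58  60  58  56 163 212
 51  52  55  54  55  54  55  58  56  56  53  70 109 208 211 213 207
```

Cover is at about 27° with the fingers on its outer face. Following through.

>>> move_arm(
  deltas=[
    [[0.017, 0, 0.011, 0, 1], [0.034, 0, 0.024, 0, 1], [0.044, 0, 0.036, 0, 1], [0.05, 0, 0.045, 0, 1], [0.056, 0, 0.053, 0, 1], [0.056, 0, 0.057, 0, 1], [0.056, 0, 0.057, 0, 1]],
  ],
)

```text
clock: 25.9
position: [0.4432, -0.0036, 0.0711]
ee_rot: [-0.002, -0.0, 1.0, 0.0]
contact_force: [-1.9, -0.7, 1.8]
width: -0.0003
gripper_force: 1.0
```

```bash
python3 st.py
```

```text
25.9 pos [ 0.4432 -0.0036  0.0711] tool x yaw -179.99 y yaw 90.01 zaxis [-0.0031  0.0002 -1.    ] q [-0.165   0.2181  1.9892 -0.0004  0.9374 -1.7358] F [-1.8705 -0.7217  1.7755] w -0.0003 1.0
```

Spring force only so far. Pressing on in small steps.

>>> move_arm(
  deltas=[
    [[0, 0, 0.0015, 0, 1], [0, 0, 0.003, 0, 1], [0, 0, 0.003, 0, 1]],
  ],
)

```text
clock: 26.2
position: [0.4436, -0.0036, 0.0692]
ee_rot: [-0.001, -0.0, 1.0, 0.0]
contact_force: [-2.9, 0.9, 3.7]
width: -0.0002
gripper_force: 1.8
```

>>> move_arm(
  deltas=[
    [[0, 0, 0.0015, 0, 1], [0, 0, 0.003, 0, 1], [0, 0, 0.003, 0, 1]],
  ],
)

```text
clock: 26.5
position: [0.4436, -0.0036, 0.0671]
ee_rot: [-0.001, -0.0, 1.0, 0.0]
contact_force: [-4.8, 0.5, 6.6]
width: -0.0003
gripper_force: 3.3
```

>>> move_arm(
  deltas=[
    [[0, 0, 0.0015, 0, 1], [0, 0, 0.004, 0, 1], [0, 0, 0.004, 0, 1]],
  ],
)

```text
clock: 26.8
position: [0.4436, -0.0036, 0.0665]
ee_rot: [-0.0, -0.0, 1.0, -0.0]
contact_force: [-10.9, 0.1, 28.6]
width: 0.0003
gripper_force: 14.9
```

>>> move_arm(
  deltas=[
    [[0, 0, 0.002, 0, 1], [0, 0, 0.004, 0, 1], [0, 0, 0.004, 0, 1]],
  ],
)

```text
clock: 27.1
position: [0.4435, -0.0036, 0.066]
ee_rot: [0.0, -0.0, 1.0, -0.0]
contact_force: [-18.4, 1.7, 54.6]
width: -0.0
gripper_force: 27.5
```

It has hit a hard stop, so I retreat up and check that the cover stays shut.

>>> move_arm(
  deltas=[
    [[0, 0, -0.01, 0, 1], [0, 0, -0.06, 0, 1], [0, 0, -0.12, 0, 1], [0, 0, -0.18, 0, 1], [0, 0, -0.24, 0, 1], [-0.05, 0, -0.25, 0, 1], [-0.1, 0, -0.25, 0, 1], [-0.1, 0, -0.25, 0, 1], [-0.1, 0, -0.25, 0, 1], [-0.1, 0, -0.25, 0, 1]],
  ],
)

```text
clock: 28.1
position: [0.5237, -0.0035, 0.26]
ee_rot: [-0.001, -0.0, 1.0, 0.0]
contact_force: [-0.8, 0.6, 0.5]
width: -0.0004
gripper_force: 0.0
```

```bash
python3 st.py;python3 - <<'E'
from h import *
a=cv2.imread('pics/side0.png').astype(int);b=manip.get_image('side')[:,:,::-1].astype(int);cv2.imwrite('pics/e.png',b)
c=cv2.imread('pics/scene0.png').astype(int);d=manip.get_image('scene')[:,:,::-1].astype(int)
D=np.abs(a-b).max(2)[196:246,276:348:3][::3]
for r in D: print(' '.join('%3d'%v for v in r))
print('scene');D=np.abs(c-d).max(2)[198:256,282:356:3][::3]
for r in D: print(' '.join('%3d'%v for v in r))
E
```

```text
28.1 pos [ 0.5237 -0.0035  0.26  ] tool x yaw -180.0 y yaw 90.0 zaxis [-0.0011  0.0003 -1.    ] q [-0.1397  0.1756  1.5269  0.0001  1.4402 -1.7106] F [-0.8243  0.6276  0.5163] w -0.0004 0.0
  2  17   2   1   1   3   0   9   6   2   1  18  67  74  74  49   1   0   1   1   2   1   2   1
  1   0   2   1   1   1   3  12  10   5   2   5   5  29  23  32   4   1   1   1   1   2   1   1
  2   1   0   1   1   2  11   7   3   3   1   1  36  45  39  25   1   5  24   6  45  26   1   1
  1   1   1   0   1   1   2   1   2   2   0   5  17  30  26   1   0   1   2   0  48  81  65   1
  0   1   0   0   2   2   1   1   1   0   1   2   2   2   1   2   2   2   1   2   2  19  94  72
  0   1   1   1   2   1   0   1   1   1   1   1   1   1   2   1   2   2   1   1   1   2  36 100
  1   0   0   1   1   2   1   1   2   1   2   2   1   2   2   1   1   1   1   2   1   3  39 102
  2   1   1   1   0   1   1   2   1   1   0   0   1   1   2   3   2   0   2   2   1   1  39  94
  0   1   2   0   1   1   1   0   1   1   1   2   1   1   1   1   0   3   1   1   2   1   4   1
  2   1   1   0   2   1   1  10   2   1   0   
[... 2145 characters left out ...]
 1   2   4   3   3   1   2   5   2   1   5   2   1   3   1   2   5   5   5   5   2
  2   0   1   1   1   2   2   2   2   3   1   3   2   1   3   1   5   4   1   2   2   3   3   3   3
  0   2   1   6   3   2   1   1   4   3   4   2   1   2   2   3   5   1   5   1   5   3   2   1   4
  1   1   3   2   4   3   4   1   2   1   2   5   5   1   4   2   4   4   4   4   5  17  26  20  24
  3   2   3   2   3   2   4   3   1   3   1   1   5   2   4   1   3   2   1   1  11   6   3   2   2
  2   2   1   1   1   2   2   2   1   1   1   1   4   2   2   1   2   2   1   0   1   1   1   1   1[ WARN:0@0.916] global loadsave.cpp:1063 imwrite_ Unsupported depth image for selected encoder is fallbacked to CV_8U.
```

The printer's silhouette matches the shut state at the start and has stayed that way for about 1 s since release. The only changes are the missing shaker, shadows and what shows through the rear slot. The robot is clear of everything, so I'm handing in.

```bash
python3 -c "
from rig import manip
print(manip.sign_off())"
```

```text
the job is handed in; nothing more can be done
None
```

I handed the job in with every step carried out: shaker beside its twin, core in the bin, narrow roll in the well, cover shut (it hit a hard stop and stayed down after I let go); no verdict came back, and I checked the end state only from camera images.

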